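Put the turning-bench tools back on their own pads

ROBOT

A 6-joint arm with a two-finger parallel gripper is mounted at the origin on the work surface. World frame = base frame: x ahead of the robot, y to its left, z up, the work surface at z = 0. Lengths are in mm, angles in degrees, forces in N, time in s.
With the tool pointing down it reaches from about 300 to 850 mm from the base axis. Payload 4.2 kg.
Tool frame: the origin (TCP) lies between the finger pads; the fingertips stand 11 mm ahead of it and the grasp point (between the pads) lies 8 mm behind it (env.tips_ahead is the distance from the TCP to the fingertips, in mm); z points along the fingers, y is the line along which they close (so a half turn about z gives the same grasp; the last joint's range is limited). The gripper opens to 91 mm and grips with 3 to 60 N. Pads are 32 mm wide; open, the fingers measure 118 mm over their backs; the gripper's body (76 mm by 178 mm) begins 60 mm behind the grasp point.
Start: joints at [70.818, 18.312, 89.639, -0, 72.044, -1.146], TCP at [178.037, 546.758, 224.976] pointing down, gripper open.
Joint ranges: [-177.97, 177.97], [-48.28, 115.42], [12.27, 149.76], [-77.06, 257.06], [2.81, 150.46], [-146.56, 146.56]. Speed limits (degrees/s): [147.25, 147.25, 180, 180, 180, 180].

INTERFACE

Orientations are given as [roll, pitch, yaw] about the fixed x, y, z axes, in that order (R = Rz(yaw) Ry(pitch) Rx(roll)).
In Python, from workcell import env, cams gives the robot as it stands.
- The arm moves only by the tool step_arm, never from a script. Its arguments are lists of equal length, an entry for each row: "linear": the shift along the tool's x, y, z in units of 30 cm (1.0 is 30 cm), a list of three; "turn": the turn about the tool's z in units of 360 degrees (1.0 is 360 degrees). In form: {"linear": [[tx, ty, tz], ...], "turn": [turn, ...]}. A call has 1 to 20 rows; each row is the pose to reach, as a shift and turn from the pose commanded when the call began, along the tool's axes at that moment, turning the shorter way round; what a row does not reach only later rows make up. A row lasts 1/8 s, in which the tool goes at most 62.5 mm and 10.7 degrees, less where a joint would pass 70% of its speed; a pose out of reach is approached as far as the arm can. A call with a number of a shift or a turn outside -1 to 1 is refused whole. A call with a gripper value outside its range is refused whole. "fingers" is the closure, from -1 (fully open) to 1 (shut), so that 0 is half open, set as the call begins (left out, the last holds). The fingers move at their own pace and stop on an object; "force" is the grip in N (left out, the last holds). Time passes only in rows, so rows that repeat a pose let the fingers close. It gives the time, the measured TCP pose, the force, the opening and the grip force at its end, in the units of the state.
- env.state(): the state, without advancing time (a new reading comes with each control period).
- cams.grab_frame(name): name is "scene" or "side" or "wrist"; returns a dict with "color" (384x512x3 uint8, blue, green, red), "fx", "fy", "cx", "cy" (pixels), "extrinsics" (4x4, takes a point from camera to world coordinates); the wrist camera has in their place "tool_from_camera" (4x4, takes a point from camera to tool coordinates, whose origin is the TCP and whose axes are the flange's). Camera axes: x right, y down, z forward; pixel columns grow to the right and rows downward; lengths in mm; the calibration is good to about 2 mm. The wrist camera is an equidistant fisheye: a pixel r from the principal point sees the ray r / f radians off the axis. A picture is of the moment at which its call begins: read the wrist's pose just before it. There is no depth.
- env.job_done(): hands the job in; it is judged then, once.
The state is a dict: "time_s": time; "qpos": joint angles; "qvel": joint speeds; "effort": joint torques, N m; "ee_pos": TCP position; "ee_rot": TCP orientation; "force": force on the tool from outside, world axes, zero at the start; "torque": the same for the moment, N m; "gripper_width": finger opening in mm; "gripper_force": force on a finger pad.
Only numpy, scipy, OpenCV 4.12 (cv2) and the standard library are available. Lean on these libraries where they do the work, as an engineer would, in place of code of your own. Each camera call takes 0.05 s, during which the arm holds its last target. There are 200 camera calls.

TASK

The three tools lie on each other's rubber pads. Put each one upright in the middle of its own pad: the round faceplate on the round pad, the V-block on the square pad with its sides square to the pad's, and the block plane on the oblong pad, lying along it. Park one tool on the blank notepad on the way to make room, and leave the spray can, screwdriver and wooden offcut where they are.

Things in the scene. Friction and masses are not known exactly. Their poses are not given: they have to be found in the camera images.
- plane_mid (a point): Small block plane, grey painted iron with brass knob and wooden cap, lying on its sole: body 130 mm long (its x axis, knob at +x), 44 mm wide (its y axis), flat parallel sides 40 mm high over the middle 70 mm, wooden cap and brass screw to 52 mm; about 0.5 kg. The point lies in the middle, 24 mm above the sole; grip across the 44 mm width here. Belongs on the oblong pad, its x axis along the pad's x axis (either way round).
- vblock_mid (a point): Steel V-block, 50 x 50 mm and 46 mm high with a V groove in its top along its x axis; about 0.55 kg. The point lies on its vertical centre line, 24 mm above its underside; grip across any two opposite sides (50 mm). Belongs on the square pad, sides parallel to the pad's (any quarter turn).
- faceplate_mid (a point): Steel lathe faceplate lying with its hub up: flange 84 mm in diameter and 8 mm thick, with a round hub 38 mm in diameter rising to 54 mm above the underside; about 0.6 kg. The point lies on the axis, 32 mm above the underside, at the height to grip the hub (keep the fingertips above the flange's top, 24 mm below this point). Belongs on the round pad, turned any way.
- pad_round: Round black rubber pad, fixed, 150 mm in diameter, 6 mm thick. Origin: centre of its underside, on the bench; z up.
- pad_square: Square black rubber pad, fixed, 135 x 135 mm, 6 mm thick. Origin: centre of its underside, on the bench; x and y along its sides.
- pad_oblong: Oblong black rubber pad, fixed, 190 mm (its x axis) x 100 mm, 6 mm thick. Origin: centre of its underside, on the bench.
- notepad: Blank white notepad, fixed, the free spot: 150 mm (its x axis) x 110 mm, 6 mm thick, empty at the start. Origin: centre of its underside, on the bench.
- can: Bystander: upright white spray can with a small nozzle, 54 mm in diameter, 125 mm high. Origin: centre of its underside. Not to be disturbed.
- screwdriver: Bystander: screwdriver lying on the bench, about 180 mm long and 30 mm high, along its x axis, black handle towards the robot. Not to be disturbed.
- offcut: Bystander: wooden offcut, 35 x 80 (its y axis) x 28 mm high. Origin: centre of its underside. Not to be disturbed.
There are look-alikes about, which are no part of the job. What is shaped like the part that bears faceplate_mid but purple is not meant.

How it is judged (in metres and radians):
On the way:
1. one of the three tools stands on the notepad, let go (((horizontal distance between plane_mid and notepad below 0.07 m and z of plane_mid in the frame of notepad below 0.036 m and angle between plane_mid's own z axis and vertical below 0.1 rad and contact force between plane and the fingers below 0.1 N and linear speed of plane below 0.02 m/s) or (horizontal distance between vblock_mid and notepad below 0.07 m and z of vblock_mid in the frame of notepad below 0.036 m and angle between vblock_mid's own z axis and vertical below 0.1 rad and contact force between vblock and the fingers below 0.1 N and linear speed of vblock below 0.02 m/s) or (horizontal distance between faceplate_mid and notepad below 0.07 m and z of faceplate_mid in the frame of notepad below 0.044 m and angle between faceplate_mid's own z axis and vertical below 0.1 rad and contact force between faceplate and the fingers below 0.1 N and linear speed of faceplate below 0.02 m/s))), for 0.2 s.
At the end, for the whole second after the job is handed in: Faceplate on the round pad, V-block on the square pad, plane on the oblong pad: each centre within 15 mm of its pad's centre, resting upright (within 0.1 rad) on the pad, released and at rest; plane along its pad and V-block square to its pad within 0.2 rad (horizontal distance between plane_mid and pad_oblong below 0.015 m and z of plane_mid in the frame of pad_oblong below 0.036 m and angle between each of plane_mid, vblock_mid, faceplate_mid's own z axis and vertical below 0.1 rad and contact force between each of plane, vblock, faceplate and the fingers below 0.1 N and linear speed of each of plane, vblock, faceplate below 0.02 m/s and horizontal distance between vblock_mid and pad_square below 0.015 m and z of vblock_mid in the frame of pad_square below 0.036 m and horizontal distance between faceplate_mid and pad_round below 0.015 m and z of faceplate_mid in the frame of pad_round below 0.044 m and angle between the x axis of plane_mid and the x axis of pad_oblong, either way round below 0.2 rad and (angle between the x axis of vblock_mid and the x axis of pad_square, either way round below 0.2 rad or angle between the x axis of vblock_mid and the y axis of pad_square, either way round below 0.2 rad) and angular speed of each of plane, vblock, faceplate below 0.2 rad/s); the robot touches nothing.
It fails at once if the spray can is disturbed (moved more than 20 mm) (distance of can from where it was at the start of the episode above 0.02 m).
It fails at once if the screwdriver is disturbed (moved more than 20 mm) (distance of screwdriver from where it was at the start of the episode above 0.02 m).
It fails at once if the wooden offcut is disturbed (moved more than 20 mm) (distance of offcut from where it was at the start of the episode above 0.02 m).
It also fails if it takes over 125 s, if anything falls off the work surface, if the arm or the gripper's body presses on something with over 40 N, if the wrist force passes 120 N, or if a joint passes its speed limit or range.

## Working session

There is one attempt and no reset: what is moved stays moved. The work goes in short steps, Python scripts to look and compute and a tool call to move; the robot and the scene stay as the last step left them, time stands still between calls to the robot, and variables do not carry over. Pictures are saved under pics/ and viewed, at most 14 in all, crops included, and the job is handed in when it is done.

Besides the shell and the picture viewer there is one more tool, called after "Emit:" as name(argument=value, ...) on one line, values as JSON. step_arm: Moves the arm, as the interface text tells. Its arguments: {"type":"object","properties":{"linear":{"type":"array"},"turn":{"type":"array"},"fingers":{"type":"number"},"force":{"type":"number"}},"required":["linear","turn"]}

```bash
mkdir -p pics; ls; python3 - <<'E'
from workcell import env,cams
import cv2,numpy as np
s=env.state();print(s['ee_pos'],s['ee_rot'],s['gripper_width'],s['time_s'])
for n in ("scene","side","wrist"):
    f=cams.grab_frame(n);cv2.imwrite(f'pics/{n}0.png',cv2.resize(f['color'],(800,600),interpolation=cv2.INTER_CUBIC))
    print(n,f['fx'],f['fy'],f['cx'],f['cy'],np.round(f.get('extrinsics',f.get('tool_from_camera')),4).tolist())
E
```

```text
pics
[177.86953049 546.27638061 224.12117139] [-1.79898170e+02 -2.07612299e-03  1.61963576e+02] 90.76494829029623 0.0
scene 482.1316794676988 482.1316794676988 246.29005635596033 186.4233240846959 [[0.7822, 0.3556, -0.5115, 1231.9707], [0.623, -0.449, 0.6406, -865.4776], [-0.0018, -0.8197, -0.5727, 854.4763], [0.0, 0.0, 0.0, 1.0]]
side 367.6131883612094 367.6131883612094 255.6774883807818 192.38477953575034 [[0.9917, -0.0737, 0.1054, 462.9415], [-0.1286, -0.5918, 0.7957, -704.709], [0.0037, -0.8027, -0.5964, 586.6563], [0.0, 0.0, 0.0, 1.0]]
wrist 297.3186396354542 297.3186396354542 257.75614819714434 190.2534503068363 [[-0.0002, -0.9645, -0.2639, 74.8947], [1.0, -0.0002, -0.0001, -1.1006], [0.0001, -0.2639, 0.9645, -160.1005], [0.0, 0.0, 0.0, 1.0]]
```

View pics/scene0.png

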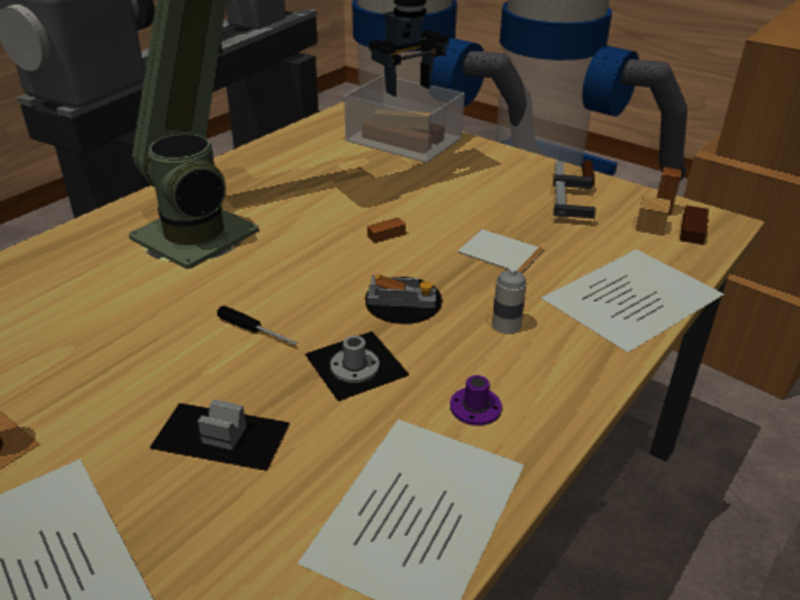

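View pics/side0.png

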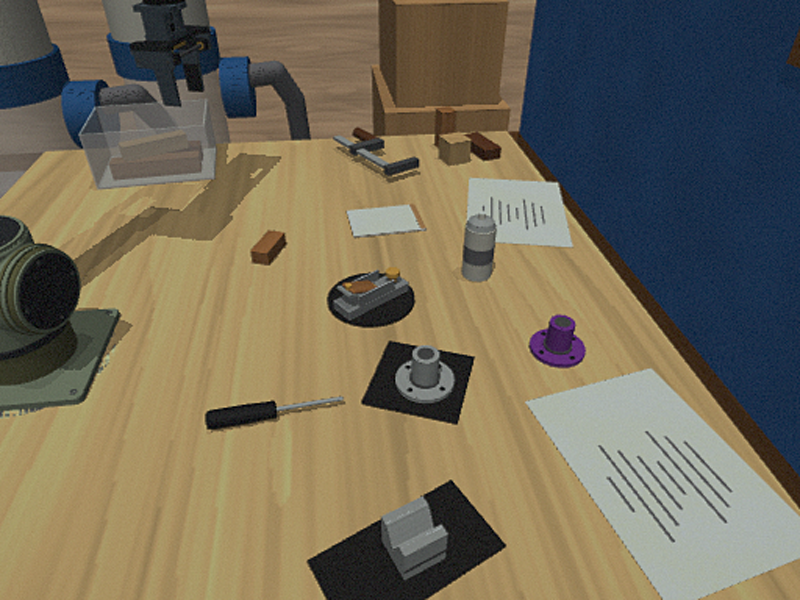

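View pics/wrist0.png

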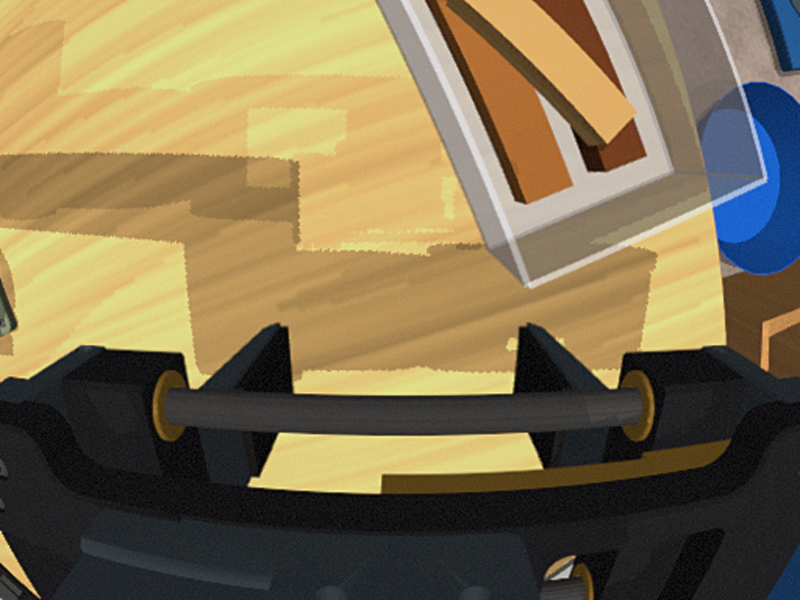

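```bash
cat > h.py <<'E'
from workcell import env,cams
import cv2,numpy as np
from scipy.spatial.transform import Rotation as R
def T():
    s=env.state();M=np.eye(4);M[:3,:3]=R.from_euler('xyz',s['ee_rot'],degrees=True).as_matrix();M[:3,3]=s['ee_pos'];return M
def grab(n):
    M=T();f=cams.grab_frame(n)
    f['E']=np.array(f['extrinsics']) if 'extrinsics' in f else M@np.array(f['tool_from_camera'])
    f['fish']='extrinsics' not in f;return f
def w(f,px,z,sc=1.5625):
    "picture pixels (scaled 800x600) -> world on plane z"
    out=[]
    for u,v in np.atleast_2d(px):
        x=(u/sc-f['cx'])/f['fx'];y=(v/sc-f['cy'])/f['fy'];d=np.array([x,y,1.])
        if f['fish']:
            r=np.hypot(x,y);d=np.array([x/r*np.sin(r),y/r*np.sin(r),np.cos(r)])
        d=f['E'][:3,:3]@d;o=f['E'][:3,3];out.append((o+d*(z-o[2])/d[2])[:2])
    return np.array(out)
E
python3 - <<'E'
from h import *
np.set_printoptions(precision=0,suppress=True)
a,b=grab('scene'),grab('side')
for n,z,p,q in [("round",6,[(403,299)],[(371,300)]),
("square",6,[(374,333),(408,373),(340,398),(306,353)],[(392,342),(475,356),(459,421),(362,403)]),
("oblong",6,[(179,404),(289,430),(269,468),(151,446)],[(452,481),(505,546),(308,560)]),
("notepad",6,[(493,230),(538,246),(508,272),(459,251)],[(347,209),(415,205),(425,233),(356,237)]),
("hubtop",60,[(355,341)],[(427,352)]),("flange",14,[(355,363)],[(425,379)]),
("vtop",52,[(229,404)],[(410,513)]),
("can",125,[(510,273)],[(481,222)]),("can0",0,[(508,326)],[(478,275)]),
("knob",45,[(427,287)],[(393,272)]),("planebody",30,[(402,292)],[(371,290)]),
("purple",54,[(476,382)],[(561,321)]),("screwd",12,[(220,312),(296,345)],[(208,420),(342,400)]),("offcut",28,[(387,226)],[(268,243)])]:
    P,Q=w(a,p,z),w(b,q,z);print(n,P.tolist() and P.round().tolist(),Q.round().tolist(),P.mean(0),Q.mean(0))
E
```

```text
round [[518.0, 85.0]] [[518.0, 78.0]] [518.  85.] [518.  78.]
square [[541.0, -33.0], [656.0, -82.0], [607.0, -200.0], [484.0, -151.0]] [[540.0, -35.0], [660.0, -82.0], [609.0, -205.0], [485.0, -156.0]] [ 572. -117.] [ 574. -120.]
oblong [[411.0, -373.0], [592.0, -304.0], [624.0, -378.0], [451.0, -459.0]] [[581.0, -295.0], [621.0, -383.0], [411.0, -373.0]] [ 520. -378.] [ 538. -350.]
notepad [[515.0, 419.0], [626.0, 421.0], [628.0, 293.0], [505.0, 299.0]] [[496.0, 413.0], [644.0, 413.0], [646.0, 290.0], [507.0, 291.0]] [569. 358.] [573. 352.]
hubtop [[574.0, -122.0]] [[578.0, -124.0]] [ 574. -122.] [ 578. -124.]
flange [[575.0, -125.0]] [[576.0, -129.0]] [ 575. -125.] [ 576. -129.]
vtop [[516.0, -352.0]] [[521.0, -361.0]] [ 516. -352.] [ 521. -361.]
can [[717.0, 130.0]] [[706.0, 111.0]] [717. 130.] [706. 111.]
can0 [[718.0, 144.0]] [[719.0, 138.0]] [718. 144.] [719. 138.]
knob [[563.0, 100.0]] [[558.0, 100.0]] [563. 100.] [558. 100.]
planebody [[523.0, 75.0]] [[518.0, 73.0]] [523.  75.] [518.  73.]
purple [[786.0, -77.0]] [[789.0, -74.0]] [786. -77.] [789. -74.]
screwd [[279.0, -169.0], [460.0, -151.0]] [[282.0, -167.0], [458.0, -153.0]] [ 369. -160.] [ 370. -160.]
offcut [[342.0, 257.0]] [[339.0, 252.0]] [342. 257.] [339. 252.]
```

```bash
cat >> h.py <<'E'
def mv(x,y,z,yaw):
    M=T();s=env.state();d=M[:3,:3].T@(np.array([x,y,z])-M[:3,3])/300
    t=-((yaw-s['ee_rot'][2]+180)%360-180)/360
    print('linear',d.round(4).tolist(),'turn',round(t,4),'rows',round(np.linalg.norm(d)*300/62.5,1),round(abs(t)*360/10.7,1))
E
python3 -c "
from h import *
mv(576,-125,250,90)"
```

```text
linear [-1.9546, -1.7177, -0.0834] turn 0.1999 rows 12.5 6.7
```

Emit:
step_arm(linear=[[-0.98,-0.86,-0.08],[-0.98,-0.86,-0.08],[-0.98,-0.86,-0.08],[-0.98,-0.86,-0.08],[-0.98,-0.86,-0.08],[-0.98,-0.86,-0.08],[-0.98,-0.86,-0.08]], turn=[0,0,0,0,0,0,0], fingers=-1)

```text
time_s: 1.12
ee_pos: [379.0, 207.6, 249.3]
ee_rot: [180.0, 0.1, 161.7]
force: [0.1, -0.3, 0.1]
gripper_width: 91.2
gripper_force: 0.0
```

Emit:
step_arm(linear=[[-0.975,-0.858,0],[-0.975,-0.858,0],[-0.975,-0.858,0],[-0.975,-0.858,0],[-0.975,-0.858,0],[-0.975,-0.858,0],[-0.975,-0.858,0],[-0.975,-0.858,0],[-0.975,-0.858,0],[-0.975,-0.858,0]], turn=[0.2,0.2,0.2,0.2,0.2,0.2,0.2,0.2,0.2,0.2])

```text
time_s: 2.38
ee_pos: [575.7, -123.8, 249.3]
ee_rot: [180.0, -0.0, 90.1]
force: [0.3, 0.2, 0.6]
gripper_width: 91.2
gripper_force: 0.0
```

```bash
python3 - <<'E'
from h import *
import pickle
s=env.state();print(s['ee_pos'],s['ee_rot'],s['qpos'],s['time_s'])
f=grab('wrist');pickle.dump(f,open('f1.pkl','wb'));cv2.imwrite('pics/w1.png',cv2.resize(f['color'],(800,600),interpolation=cv2.INTER_CUBIC))
E
```

```text
[ 575.7208531  -123.79963884  249.25181508] [ 1.79987521e+02 -1.31452578e-02  9.01028181e+01] [-1.32633683e+01  1.87895357e+01  8.53996487e+01  1.61679777e-02
  7.58017137e+01 -1.33701494e+01] 2.375
```

View pics/w1.png

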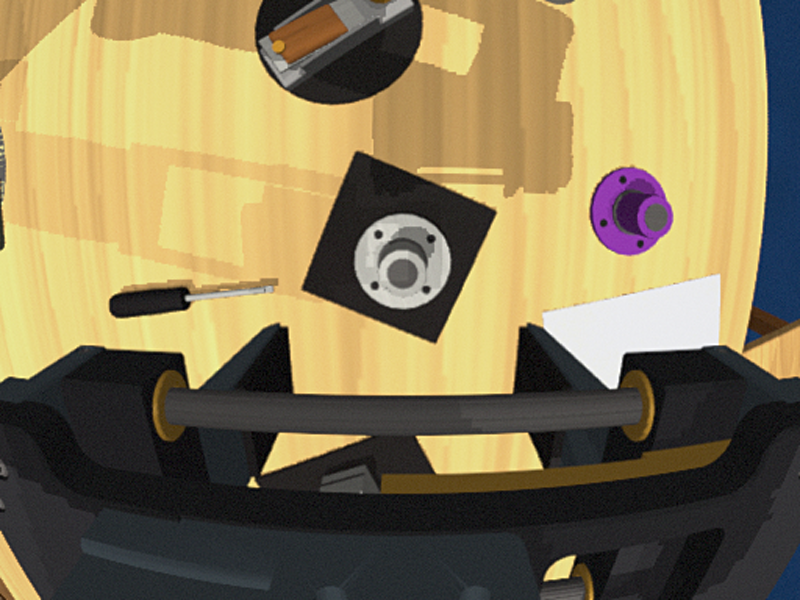

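```bash
python3 - <<'E'
from h import *
import pickle
f=pickle.load(open('f1.pkl','rb'))
c=w(f,[(359,152),(496,212),(436,342),(303,289)],6);print(c.round(),c.mean(0),np.degrees(np.arctan2(*(c[1]-c[0])[::-1])),np.degrees(np.arctan2(*(c[2]-c[3])[::-1])))
print(w(f,(402,269),60),w(f,(402,261),14),w(f,[(256,25),(422,25),(333,104)],6))
h=w(f,(402,269),60)[0]; mv(h[0],h[1],54,90)
E
```

```text
[[ 537.  -32.]
 [ 657.  -83.]
 [ 606. -204.]
 [ 484. -153.]] [ 571.05467901 -117.77996592] -23.261138739636664 -22.607478540365722
[[ 574.36720329 -123.36289523]] [[ 574.29906739 -125.90437104]] [[443.54744491  91.22421037]
 [591.23200416  83.11988788]
 [514.79932675  11.41567212]]
linear [0.0016, -0.0048, 0.651] turn 0.0002 rows 3.1 0.0
```

Emit:
step_arm(linear=[[0,-0.004,0.2],[0,-0.004,0.4],[0,-0.004,0.55],[0,-0.004,0.65],[0,-0.004,0.716],[0,-0.004,0.716],[0,-0.004,0.716]], turn=[0,0,0,0,0,0,0])

```text
time_s: 3.3
ee_pos: [575.7, -124.7, 35.2]
ee_rot: [179.9, 0.0, 90.0]
force: [0.4, -0.7, 0.1]
gripper_width: 91.2
gripper_force: 0.0
```

Emit:
step_arm(linear=[[0,0,0],[0,0,0],[0,0,0],[0,0,0],[0,0,0],[0,0,0]], turn=[0,0,0,0,0,0], fingers=1, force=35)

```text
time_s: 4.05
ee_pos: [575.0, -124.9, 34.1]
ee_rot: [180.0, -0.0, 90.0]
force: [-0.5, 0.7, -0.2]
gripper_width: 37.3
gripper_force: 35.0
```

Emit:
step_arm(linear=[[0,0,-0.15],[0,0,-0.35],[0,0,-0.5],[0.15,0,-0.5],[0.35,0,-0.5],[0.55,0,-0.5],[0.75,0,-0.5],[0.95,0,-0.5],[1.0,0,-0.5]], turn=[0,0,0,0,0,0,0,0,0])

```text
time_s: 5.18
ee_pos: [573.8, 178.5, 182.5]
ee_rot: [-179.8, -0.0, 90.2]
force: [-0.2, -0.1, -5.5]
gripper_width: 37.3
gripper_force: 35.0
```

Emit:
step_arm(linear=[[0.2,0,0],[0.4,0,0],[0.5,0,0],[0.56,0,0],[0.593,0,0],[0.593,0,0],[0.593,0,0.2],[0.593,0,0.35],[0.593,0,0.44],[0.593,0,0.48],[0.593,0,0.498],[0.593,0,0.498]], turn=[0,0,0,0,0,0,0,0,0,0,0,0])

```text
time_s: 6.68
ee_pos: [575.9, 353.0, 35.8]
ee_rot: [179.9, -0.0, 89.9]
force: [0.1, -0.3, -5.1]
gripper_width: 37.6
gripper_force: 35.0
```

Emit:
step_arm(linear=[[0,0,0],[0,0,0],[0,0,0],[0,0,0],[0,0,0],[0,0,-0.2],[0,0,-0.4],[0,0,-0.6],[0,0,-0.72],[0,0,-0.72],[0,0,-0.72]], turn=[0,0,0,0,0,0,0,0,0,0,0], fingers=-1)

```text
time_s: 8.05
ee_pos: [574.6, 352.6, 249.3]
ee_rot: [-179.9, 0.1, 90.0]
force: [-0.2, 0.5, -0.1]
gripper_width: 91.2
gripper_force: 0.0
```

```bash
python3 - <<'E'
from h import *
import pickle
f=grab('wrist');pickle.dump(f,open('f2.pkl','wb'));cv2.imwrite('pics/w2.png',cv2.resize(f['color'],(800,600),interpolation=cv2.INTER_CUBIC))
E
```

```text
(no output)
```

View pics/w2.png

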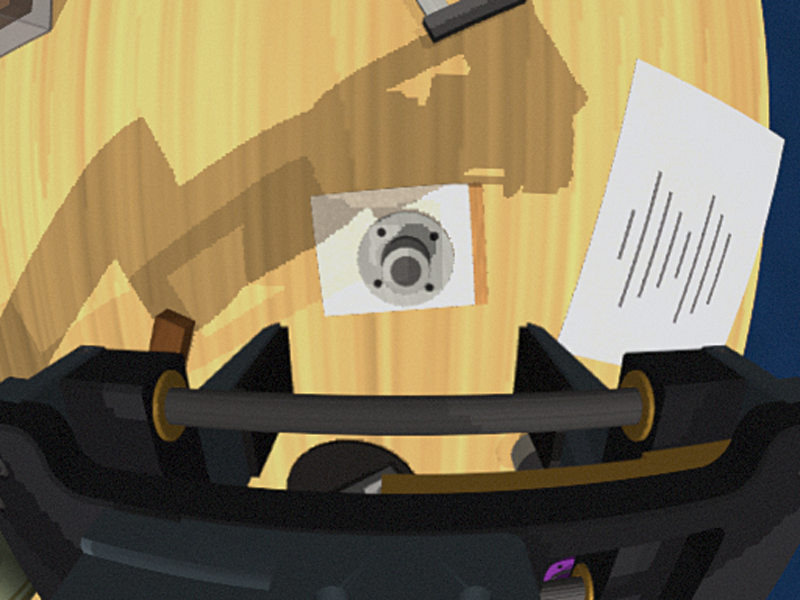

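Emit:
step_arm(linear=[[-1,-0.08,0],[-1,-0.08,0],[-1,-0.08,0],[-1,-0.08,0],[-1,-0.08,0]], turn=[0,0,0,0,0])

```text
time_s: 8.72
ee_pos: [549.7, 50.7, 248.8]
ee_rot: [-179.8, 0.0, 89.9]
force: [0.3, -0.6, 0.6]
gripper_width: 91.2
gripper_force: 0.0
```

Emit:
step_arm(linear=[[-1,-0.08,0],[-1,-0.08,0],[-1,-0.08,0],[-1,-0.08,0],[-1,-0.08,0]], turn=[0,0,0,0,0])

```text
time_s: 9.35
ee_pos: [525.6, -249.0, 248.6]
ee_rot: [-179.8, -0.1, 89.9]
force: [0.8, 0.3, -0.1]
gripper_width: 91.3
gripper_force: 0.0
```

Emit:
step_arm(linear=[[-0.2,-0.02,0],[-0.36,-0.03,0],[-0.36,-0.03,0],[-0.36,-0.03,0],[-0.36,-0.03,0]], turn=[0,0,0,0,0])

```text
time_s: 9.98
ee_pos: [517.9, -353.5, 250.2]
ee_rot: [-180.0, -0.1, 90.1]
force: [0.7, 0.0, -0.3]
gripper_width: 91.4
gripper_force: 0.0
```

```bash
python3 - <<'E'
from h import *
import pickle
f=grab('wrist');pickle.dump(f,open('f3.pkl','wb'));cv2.imwrite('pics/w3.png',cv2.resize(f['color'],(800,600),interpolation=cv2.INTER_CUBIC))
E
```

```text
(no output)
```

View pics/w3.png

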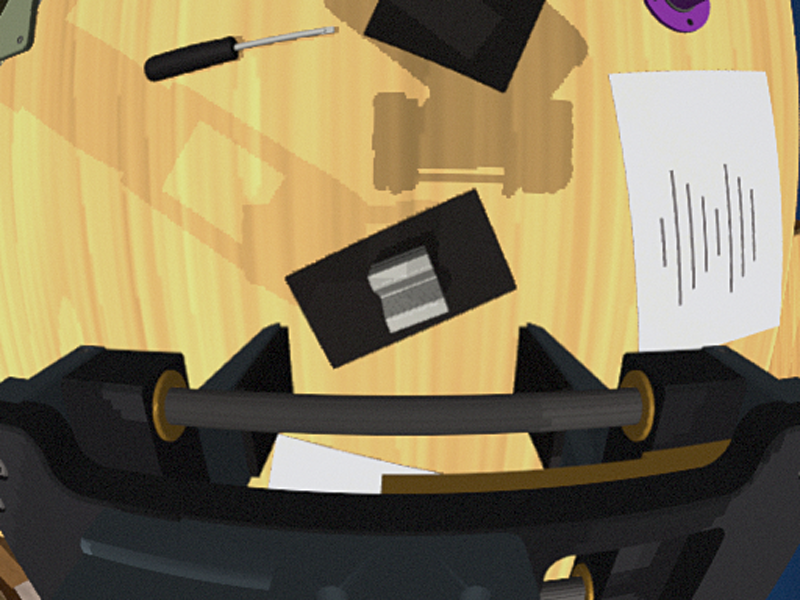

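```bash
python3 - <<'E'
from h import *
import pickle
f=pickle.load(open('f3.pkl','rb'))
an=lambda p,q:np.degrees(np.arctan2(*(q-p)[::-1]))
c=w(f,[(286,277),(473,189),(516,289),(334,367)],6);print(c.round(),c.mean(0),an(c[0],c[1]),an(c[3],c[2]))
v=w(f,[(368,272),(428,247),(448,310),(390,333)],52);print(v.round(),v.mean(0),an(v[0],v[1]),an(v[3],v[2]),an(v[3],v[0]),an(v[2],v[1]))
cv2.imwrite('pics/w3c.png',cv2.resize(f['color'][140:230,220:310],(720,720)[:2] and (600,600),interpolation=cv2.INTER_CUBIC))
E
```

```text
[[ 410. -371.]
 [ 578. -293.]
 [ 621. -382.]
 [ 451. -460.]] [ 515.02336425 -376.50970632] 25.142139861592284 24.47557679584568
[[ 489. -357.]
 [ 537. -337.]
 [ 553. -388.]
 [ 506. -408.]] [ 521.498212   -372.73986186] 22.997906584181965 22.740988735618114 108.49681567086944 108.24143527486439
```

View pics/w3c.png

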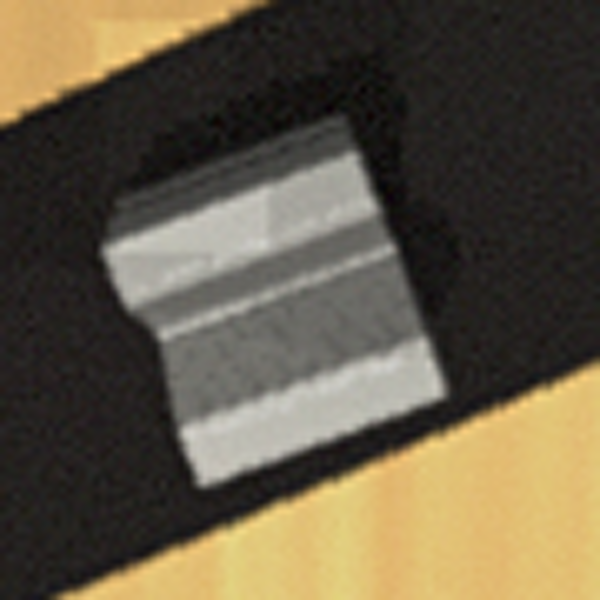

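```bash
python3 - <<'E'
from h import *
import pickle
f=pickle.load(open('f3.pkl','rb'))
an=lambda p,q:np.degrees(np.arctan2(*(q-p)[::-1]))
v=w(f,[(368.4,276),(427.7,254.4),(448.5,311.3),(391.3,333)],52);print(v.round(),v.mean(0),an(v[0],v[1]),an(v[3],v[2]),an(v[3],v[0]),an(v[2],v[1]))
m=v.mean(0);mv(m[0],m[1],70,110)
E
```

```text
[[ 490. -360.]
 [ 536. -343.]
 [ 554. -390.]
 [ 508. -408.]] [ 521.89809065 -375.2932797 ] 20.403958162324216 21.8532648625597 110.5067910457566 110.62793381079737
linear [-0.073, 0.0132, 0.6018] turn -0.0554 rows 2.9 1.9
```

Emit:
step_arm(linear=[[-0.073,0.013,0.15],[-0.073,0.013,0.3],[-0.073,0.013,0.45],[-0.073,0.013,0.55],[-0.073,0.013,0.65],[-0.073,0.013,0.72],[-0.073,0.013,0.756],[-0.073,0.013,0.756]], turn=[-0.058,-0.058,-0.058,-0.058,-0.058,-0.058,-0.058,-0.058])

```text
time_s: 11.02
ee_pos: [521.7, -376.1, 23.7]
ee_rot: [-180.0, -0.0, 110.9]
force: [-0.6, 0.9, 0.7]
gripper_width: 91.2
gripper_force: 0.0
```

Emit:
step_arm(linear=[[0,0,0],[0,0,0],[0,0,0],[0,0,0],[0,0,0],[0,0,0]], turn=[0,0,0,0,0,0], fingers=1, force=40)

```text
time_s: 11.78
ee_pos: [522.1, -377.0, 24.2]
ee_rot: [180.0, 0.0, 110.8]
force: [1.9, 0.6, 0.9]
gripper_width: 49.6
gripper_force: 40.0
```

```bash
python3 - <<'E'
from h import *
s=env.state();print(s['ee_pos'],s['ee_rot'],s['gripper_width'],s['gripper_force'])
mv(571.3,-118,s['ee_pos'][2],67)
E
```

```text
[ 522.12261528 -376.96898383   24.16612801] [1.79951866e+02 3.41588269e-02 1.10835190e+02] 49.5924612586224 39.99748885631561
linear [0.7485, 0.4602, -0.0001] turn 0.1218 rows 4.2 4.1
```

Emit:
step_arm(linear=[[0,0,-0.15],[0,0,-0.33],[0.15,0.09,-0.35],[0.3,0.18,-0.35],[0.45,0.27,-0.35],[0.6,0.37,-0.35],[0.7,0.43,-0.35],[0.748,0.46,-0.35],[0.748,0.46,-0.35],[0.748,0.46,-0.2],[0.748,0.46,-0.1],[0.748,0.46,-0.03],[0.748,0.46,-0.001],[0.748,0.46,-0.001],[0.748,0.46,-0.001]], turn=[0,0,0.122,0.122,0.122,0.122,0.122,0.122,0.122,0.122,0.122,0.122,0.122,0.122,0.122])

```text
time_s: 13.65
ee_pos: [571.3, -118.9, 24.7]
ee_rot: [179.9, -0.0, 66.9]
force: [-0.4, 0.6, -6.1]
gripper_width: 49.7
gripper_force: 40.0
```

Emit:
step_arm(linear=[[0,0,0],[0,0,0],[0,0,0],[0,0,0],[0,0,0],[0,0,-0.2],[0,0,-0.4],[0,0,-0.6],[0,0,-0.75],[0,0,-0.75],[0,0,-0.75]], turn=[0,0,0,0,0,0,0,0,0,0,0], fingers=-1)

```text
time_s: 15.02
ee_pos: [570.2, -117.9, 248.4]
ee_rot: [-179.9, 0.0, 66.9]
force: [0.1, -0.8, -0.7]
gripper_width: 91.0
gripper_force: 0.0
```

```bash
python3 - <<'E'
from h import *
import pickle
f=grab('wrist');pickle.dump(f,open('f4.pkl','wb'));cv2.imwrite('pics/w4.png',cv2.resize(f['color'],(800,600),interpolation=cv2.INTER_CUBIC))
E
```

```text
(no output)
```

View pics/w4.png

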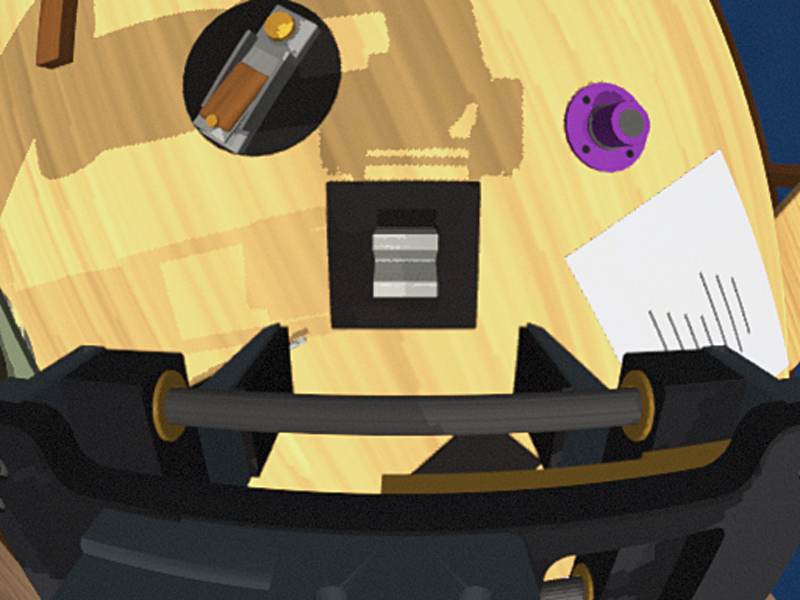

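```bash
python3 - <<'E'
from h import *
import pickle
f=pickle.load(open('f4.pkl','rb'))
print(w(f,[(374,232),(437,232),(438,297),(373,297)],52).mean(0),w(f,[(327,183),(480,182),(475,328),(333,328)],6).mean(0))
r=w(f,[(183,77),(341,77),(262,-2),(250,156)],6);print(r.round(),r.mean(0))
k=w(f,[(280,24)],45)[0];b=w(f,[(212,120)],50)[0];print(k,b,np.degrees(np.arctan2(*(k-b)[::-1])))
mv(518,76,250,128)
E
```

```text
[ 572.29047434 -116.75863276] [ 570.24129529 -118.14638235]
[[451. 121.]
 [583.  49.]
 [548. 154.]
 [481.  21.]] [515.92337159  86.2943414 ]
[557.78220758 104.20026728] [476.76999564  55.13229619] 31.20270704287584
linear [0.5266, -0.4125, -0.0068] turn -0.1697 rows 3.2 5.7
```

Emit:
step_arm(linear=[[0.527,-0.412,0],[0.527,-0.412,0],[0.527,-0.412,0],[0.527,-0.412,0],[0.527,-0.412,0],[0.527,-0.412,0]], turn=[0.1,0.1,0.1,0.1,0.1,0.1])

```text
time_s: 15.82
ee_pos: [518.9, 75.2, 248.2]
ee_rot: [-180.0, 0.1, 31.0]
force: [0.2, -0.3, -0.3]
gripper_width: 91.3
gripper_force: 0.0
```

```bash
python3 - <<'E'
from h import *
import pickle
f=grab('wrist');pickle.dump(f,open('f5.pkl','wb'));cv2.imwrite('pics/w5.png',cv2.resize(f['color'],(800,600),interpolation=cv2.INTER_CUBIC))
E
```

```text
(no output)
```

View pics/w5.png

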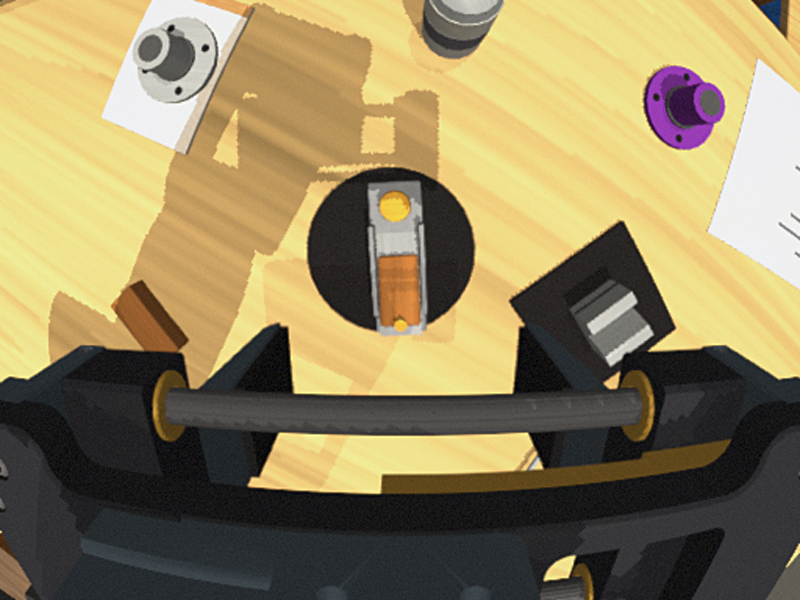

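```bash
python3 - <<'E'
from h import *
import pickle
f=pickle.load(open('f5.pkl','rb'))
an=lambda p,q:np.degrees(np.arctan2(*(q-p)[::-1]))
r=w(f,[(308,249),(474,249),(390,167),(390,332)],6);print(r.round(),r[:2].mean(0),r[2:].mean(0),np.linalg.norm(r[0]-r[1]),np.linalg.norm(r[2]-r[3]))
s=w(f,[(378,322),(370,225),(426,322),(423,222)],46);print(s.round(),an(s[0],s[1]),an(s[2],s[3]),s.mean(0),np.linalg.norm(s[0]-s[2]),np.linalg.norm(s[1]-s[3]))
k=w(f,[(395,206)],45)[0];b=w(f,[(400,325)],50)[0];print(k,b,an(b,k),np.linalg.norm(k-b))
e=w(f,[(395,183)],25)[0],w(f,[(402,335)],25)[0];print(e,np.mean(e,0),np.linalg.norm(e[0]-e[1]))
E
```

```text
[[482. 151.]
 [557.  25.]
 [580. 124.]
 [453.  49.]] [519.57972381  87.61723039] [516.53067272  86.57722334] 147.05817601610082 148.61351810264114
[[468.  68.]
 [534. 114.]
 [488.  34.]
 [557.  79.]] 34.75621564277909 33.27170859204701 [511.69653017  73.69440392] 39.4723441880663 41.517322970560365
[556.39751652 104.33802948] [476.22020079  51.79025648] 33.24061377352494 95.86276860918987
(array([571.29658519, 113.63137209]), array([461.75055656,  41.27376115])) [516.52357088  77.45256662] 131.28578082892315
```

Emit:
step_arm(linear=[[-0.003,-0.011,0.15],[-0.003,-0.011,0.3],[-0.003,-0.011,0.45],[-0.003,-0.011,0.55],[-0.003,-0.011,0.65],[-0.003,-0.011,0.72],[-0.003,-0.011,0.747],[-0.003,-0.011,0.747]], turn=[-0.007,-0.007,-0.007,-0.007,-0.007,-0.007,-0.007,-0.007])

```text
time_s: 16.88
ee_pos: [516.7, 77.5, 24.9]
ee_rot: [-180.0, 0.0, 33.4]
force: [-1.1, -0.4, 0.2]
gripper_width: 91.0
gripper_force: 0.0
```

Emit:
step_arm(linear=[[0,0,0],[0,0,0],[0,0,0],[0,0,0],[0,0,0],[0,0,0]], turn=[0,0,0,0,0,0], fingers=1, force=40)

```text
time_s: 17.62
ee_pos: [516.5, 78.4, 25.2]
ee_rot: [-180.0, -0.0, 33.4]
force: [-1.1, 0.8, 1.8]
gripper_width: 44.1
gripper_force: 40.0
```

```bash
python3 - <<'E'
from h import *
s=env.state();print(s['ee_pos'],s['ee_rot'],s['gripper_width'],s['gripper_force'])
mv(516,-376.5,s['ee_pos'][2],24.8)
E
```

```text
[516.54394347  78.35675325  25.24792481] [-1.79987729e+02 -5.68487608e-03  3.34457020e+01] 44.13066662618967 39.99113827943802
linear [-0.8372, 1.2641, -0.0004] turn 0.024 rows 7.3 0.8
```

Emit:
step_arm(linear=[[0,0,-0.15],[0,0,-0.3],[0,0,-0.45],[-0.1,0.15,-0.45],[-0.2,0.3,-0.45],[-0.3,0.45,-0.45],[-0.4,0.6,-0.45],[-0.5,0.75,-0.45],[-0.537,0.964,-0.45],[-0.537,0.964,-0.45]], turn=[0,0,0,0,0,0,0,0,0,0])

```text
time_s: 18.88
ee_pos: [542.2, -255.8, 158.5]
ee_rot: [180.0, 0.0, 33.2]
force: [-0.3, 0.9, -5.9]
gripper_width: 44.3
gripper_force: 40.0
```

Emit:
step_arm(linear=[[-0.1,0.1,0],[-0.2,0.2,0],[-0.3,0.3,0],[-0.3,0.3,0],[-0.3,0.3,0.2],[-0.3,0.3,0.33],[-0.3,0.3,0.41],[-0.3,0.3,0.44],[-0.3,0.3,0.449],[-0.3,0.3,0.449],[-0.3,0.3,0.449]], turn=[0.024,0.024,0.024,0.024,0.024,0.024,0.024,0.024,0.024,0.024,0.024])

```text
time_s: 20.25
ee_pos: [516.6, -376.9, 26.4]
ee_rot: [179.9, -0.1, 24.8]
force: [0.6, -0.2, -4.4]
gripper_width: 43.8
gripper_force: 40.0
```

Emit:
step_arm(linear=[[0,0,0],[0,0,0],[0,0,0],[0,0,0],[0,0,0],[0,0,-0.2],[0,0,-0.4],[0,0,-0.6],[0,0,-0.75],[0,0,-0.75],[0,0,-0.75]], turn=[0,0,0,0,0,0,0,0,0,0,0], fingers=-1)

```text
time_s: 21.62
ee_pos: [515.6, -376.2, 249.5]
ee_rot: [-179.9, 0.0, 24.8]
force: [-0.4, 0.8, 0.5]
gripper_width: 91.2
gripper_force: 0.0
```

```bash
python3 - <<'E'
from h import *
import pickle
f=grab('wrist');pickle.dump(f,open('f6.pkl','wb'));cv2.imwrite('pics/w6.png',cv2.resize(f['color'],(800,600),interpolation=cv2.INTER_CUBIC))
f=pickle.load(open('f2.pkl','rb'));print(w(f,(405,267),60),w(f,(406,258),14))
mv(574,353,250,90)
E
```

```text
[[575.14326051 354.34081164]] [[576.11978098 352.80735839]]
linear [1.197, -2.124, 0.0] turn -0.1811 rows 11.7 6.1
```

View pics/w6.png

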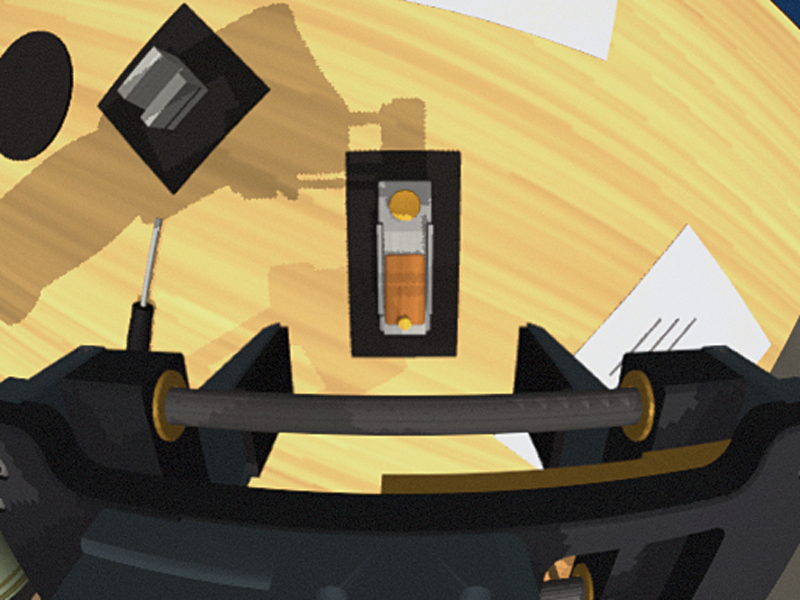

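Emit:
step_arm(linear=[[0.4,-0.708,0],[0.4,-0.708,0],[0.4,-0.708,0],[0.4,-0.708,0]], turn=[0,0,0,0])

```text
time_s: 22.18
ee_pos: [535.0, -131.2, 248.4]
ee_rot: [-179.8, 0.2, 24.8]
force: [0.5, -0.2, 0.7]
gripper_width: 91.3
gripper_force: 0.0
```

Emit:
step_arm(linear=[[0.4,-0.708,0],[0.4,-0.708,0],[0.4,-0.708,0],[0.4,-0.708,0]], turn=[0,0,0,0])

```text
time_s: 22.68
ee_pos: [554.8, 111.8, 248.5]
ee_rot: [-179.9, 0.2, 24.8]
force: [-0.0, -0.3, 0.0]
gripper_width: 90.7
gripper_force: 0.0
```

Emit:
step_arm(linear=[[0.4,-0.708,0],[0.4,-0.708,0],[0.4,-0.708,0],[0.4,-0.708,0],[0.4,-0.708,0],[0.4,-0.708,0],[0.4,-0.708,0],[0.4,-0.708,0]], turn=[-0.181,-0.181,-0.181,-0.181,-0.181,-0.181,-0.181,-0.181])

```text
time_s: 23.68
ee_pos: [575.3, 352.5, 249.3]
ee_rot: [-179.9, 0.1, 89.8]
force: [0.2, -0.3, 0.1]
gripper_width: 91.4
gripper_force: 0.0
```

```bash
python3 -c "
from h import *
print(env.state()['ee_pos'],env.state()['ee_rot']);mv(575,353.2,34.5,90)"
```

```text
[575.2592609  352.52890745 249.29469328] [-1.79898132e+02  5.50361169e-02  8.98105692e+01]
linear [0.0029, 0.0004, 0.716] turn -0.0005 rows 3.4 0.0
```

Emit:
step_arm(linear=[[0.002,0,0.2],[0.002,0,0.4],[0.002,0,0.55],[0.002,0,0.65],[0.002,0,0.716],[0.002,0,0.716],[0.002,0,0.716]], turn=[0,0,0,0,0,0,0])

```text
time_s: 24.55
ee_pos: [576.1, 353.7, 36.6]
ee_rot: [179.9, -0.0, 89.9]
force: [0.5, 1.1, -0.0]
gripper_width: 91.4
gripper_force: 0.0
```

Emit:
step_arm(linear=[[0,0,0],[0,0,0],[0,0,0],[0,0,0],[0,0,0],[0,0,0]], turn=[0,0,0,0,0,0], fingers=1, force=35)

```text
time_s: 25.3
ee_pos: [575.7, 353.5, 35.7]
ee_rot: [180.0, -0.0, 90.0]
force: [0.2, -0.3, 0.3]
gripper_width: 37.6
gripper_force: 35.0
```

Emit:
step_arm(linear=[[0,0,-0.15],[0,0,-0.3],[0,0,-0.4],[-0.2,-0.04,-0.4],[-0.4,-0.08,-0.4],[-0.6,-0.12,-0.4],[-0.8,-0.17,-0.4],[-0.887,-0.19,-0.4],[-0.887,-0.19,-0.4],[-0.887,-0.19,-0.2],[-0.887,-0.19,-0.1],[-0.887,-0.19,-0.03],[-0.887,-0.19,-0.001],[-0.887,-0.19,-0.001],[-0.887,-0.19,-0.001]], turn=[0,0,0,0,0,0,0,0,0,0,0,0,0,0,0])

```text
time_s: 27.18
ee_pos: [518.9, 87.9, 36.2]
ee_rot: [179.9, -0.0, 90.0]
force: [0.3, -0.2, -4.9]
gripper_width: 37.4
gripper_force: 35.0
```

Emit:
step_arm(linear=[[0,0,0],[0,0,0],[0,0,0],[0,0,0],[0,0,0],[0,0,-0.2],[0,0,-0.4],[0,0,-0.6],[0,0,-0.75],[0,0,-0.75],[0,0,-0.75]], turn=[0,0,0,0,0,0,0,0,0,0,0], fingers=-1)

```text
time_s: 28.55
ee_pos: [517.7, 87.3, 260.2]
ee_rot: [-179.9, 0.0, 90.0]
force: [0.8, -0.1, -0.5]
gripper_width: 91.1
gripper_force: 0.0
```

```bash
python3 - <<'E'
from h import *
import pickle
f=grab('wrist');pickle.dump(f,open('f7.pkl','wb'));cv2.imwrite('pics/w7.png',cv2.resize(f['color'],(800,600),interpolation=cv2.INTER_CUBIC))
f=grab('scene');cv2.imwrite('pics/s7.png',cv2.resize(f['color'],(800,600),interpolation=cv2.INTER_CUBIC))
E
```

```text
(no output)
```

View pics/w7.png

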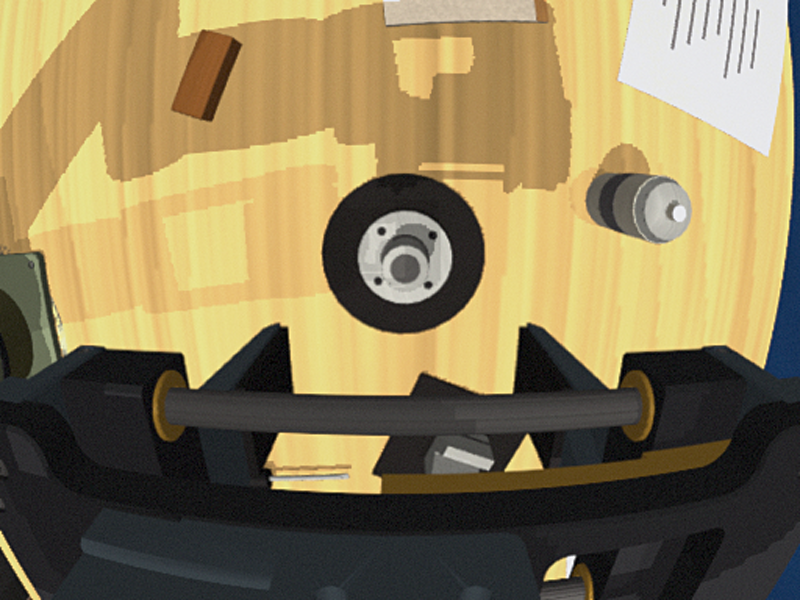

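View pics/s7.png

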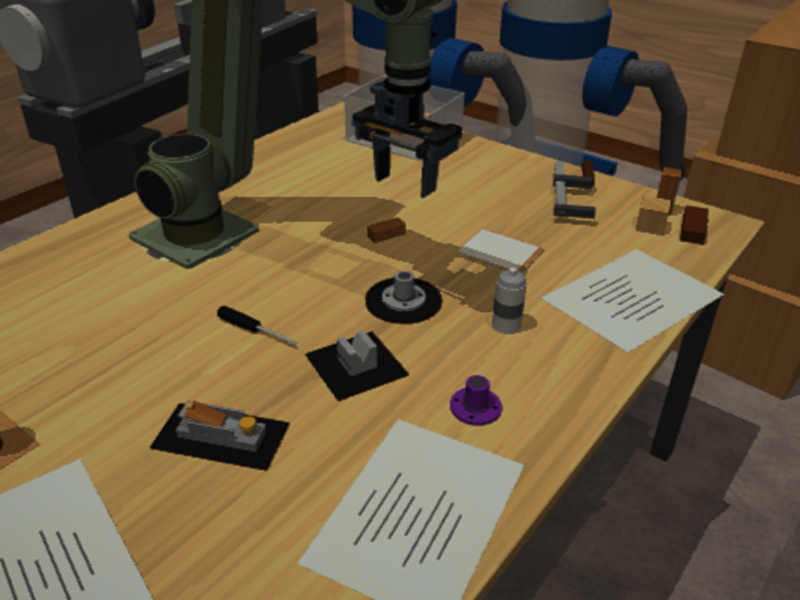

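The faceplate's flange centre (405,257) sits about on the round pad's centre (403,253), within a few mm. The V-block and plane are centred on their pads, and the bystanders haven't moved.

```bash
python3 -c "
from workcell import env
print(env.job_done())"
```

```text
the job is handed in; nothing more can be done
None
```

The job is handed in: by the last pictures the faceplate, V-block and plane are each upright near the centre of their own pad (faceplate parked on the notepad on the way), and the can, screwdriver and offcut look unmoved; no verdict was returned.

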